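# Load the casting arm and set its centre nut for balancing

## Robot

A 7-joint arm with a two-finger parallel gripper is mounted at the origin on the work surface. World frame = base frame: x ahead of the robot, y to its left, z up, the work surface at z = 0. Lengths are in m, angles in rad, forces in N, time in s.
With the tool pointing down it reaches from about 0.4 to 0.875 m from the base axis. Payload 6.5 kg.
Tool frame: the origin (TCP) lies at the very end of the fingers, on their centre line; the grasp point (between the pads) lies 19 mm behind it; z points along the fingers, y is the line along which they close (so a half turn about z gives the same grasp; the last joint's range is limited). The gripper opens to 88 mm and grips with 3 to 60 N. Pads are 18 mm wide; open, the fingers measure 123 mm over their backs; the gripper's body (75 mm by 187 mm) begins 45 mm behind the grasp point.
Start: joints at [-1.379, 0.536, -0.004, 1.538, 0.003, 1.067, -0.071], TCP at [0.166, 0.629, 0.239] pointing down, gripper open.
Joint ranges: [-2.7, 2.7], [-0.37, 2.16], [-1.27, 1.26], [0.24, 2.4], [-1.31, 4.45], [0.19, 1.91], [-2.76, 2.76]. Speed limits (rad/s): [2.39, 2.39, 3.14, 3.14, 3.14, 3.14, 3.14].

## Interface

Orientations are given as a unit quaternion [x, y, z, w].
In Python, from bench import r gives the robot as it stands.
- The arm moves only by the tool apply_moves, never from a script. Its arguments are lists of equal length, an entry for each row: "grip": the finger opening in cm, from 0 to 8.81; "dp": the shift along the world's x, y, z in cm, a list of three; "twist": the turn, a rotation vector about the world's x, y, z in degrees, a list of three. A call has 1 to 20 rows; each row shifts and turns the commanded pose from where the row before left it; what a row does not reach is not made up. A row lasts 1/12 s, in which the tool goes at most 41.7 mm and 7.16 degrees, less where a joint would pass 70% of its speed; a pose out of reach is approached as far as the arm can. A call is refused whole if a number of a shift passes 4.17 or a number of a turn 7.16, either way. A call with a gripper value outside its range is refused whole. The fingers move at their own pace and stop on an object; the grip force is fixed at half the most. Time passes only in rows, so rows that do not move let the fingers close. It gives the time, the measured TCP pose, the force, the opening and the grip force at its end, in the units of the state.
- r.read_state(): the state, without advancing time (a new reading comes with each control period).
- r.grab_frame(name): name is "side" or "top" or "wrist"; returns a dict with "img" (400x640x3 uint8, red, green, blue), "fx", "fy", "cx", "cy" (pixels), "k1" (the pictures are not rectified: a ray, as slopes to the right and down, at radius r is drawn at 1 + k1 r^2 times it, then the intrinsics apply), "view" (4x4, takes a point from world to camera coordinates); the wrist camera has in their place "T_tool_cam" (4x4, takes a point from camera to tool coordinates, whose origin is the TCP and whose axes are the flange's). Camera axes: x right, y down, z forward; pixel columns grow to the right and rows downward; lengths in m; the calibration is good to about 2 mm. A picture is of the moment at which its call begins: read the wrist's pose just before it. There is no depth.
- r.close_job(): hands the job in; it is judged then, once.
The state is a dict: "clock": time; "joint_positions": joint angles; "dq": joint speeds; "effort": joint torques, N m; "tool_pos": TCP position; "tool_rot": TCP orientation; "ft_force": force on the tool from outside, world axes, zero at the start; "torque": the same for the moment, N m; "opening": finger opening in m; "grip_force": force on a finger pad.
Only numpy, scipy, OpenCV 4.12 (cv2) and the standard library are available. Lean on these libraries where they do the work, as an engineer would, in place of code of your own. Each camera call takes 0.05 s, during which the arm holds its last target. There are 200 camera calls.

## Task

I'm about to balance the centrifugal casting machine. Take the big mould ring off the firing tray and lay it gently in the two saddles on the arm, flat end right up against the back plate and crater facing the crucible; then run the knurled centre nut down until it bottoms out, back it off a quarter turn so the arm can just rock, and keep hold of the nut there while I shift the counterweight. Finish still gripping the nut, and leave everything else on the bench where it is.

Things in the scene. Friction and masses are not known exactly. Their poses are not given: they have to be found in the camera images.
- ring: the mould (casting) ring: a steel tube 48 mm in diameter and 54 mm long filled with set pale investment, about 0.27 kg. It lies on its side on the firing tray at the start. Origin at its centre (24 mm from either side, 27 mm from either end); its own y axis runs along the tube and points out of the end with the cone-shaped crater; the other end is flat.
- crater (a point): centre of the ring's crater end, 27 mm from the ring's centre along its y axis
- tray: fixed white ceramic firing tray 120 x 110 mm, 10 mm thick, with a 30 mm grid of small round knobs (10 mm wide, tops 17 mm above the bench). Origin under its centre. The ring lies along the tray's y axis with its own centre 37 mm above the bench, its lowest line 13 mm above the bench; crater towards the tray's +y.
- machine: the casting machine, bolted down: grey round base 120 mm across (152 mm flange) with a level balance arm on top. Origin on the spindle axis at bench height, z up. The arm lies along the machine's y axis: brass counterweights at +y (top 125 mm above the bench), white crucible, two V saddles and upright back plate at -y, on the arm's centre line; centre nut on the spindle axis.
- spout (a point): tip of the spout of the machine's crucible, 127 mm from the spindle axis, 127 mm above the bench. The crucible is 36 mm wide, reaches from 79 to 121 mm from the axis, top 140 mm above the bench.
- plate_face (a point): centre of the back plate's inner face, 200 mm from the spindle axis, 128 mm above the bench: an upright 56 mm square plate, 5 mm thick, top 156 mm above the bench. 73 mm are free between spout and plate.
- seat (a point): where the ring's centre is when it lies in both saddles, flat end against the plate: 173 mm from the spindle axis, 128 mm above the bench. Frame parallel to the machine's: y points to the crucible, as the ring's y axis must. The saddles (8 mm thick, centred 17 mm either side of this point along y) stay 15 mm or more below the ring's centre and within 22 mm of its centre line: its flanks are free.
- boss_top (a point): the face that the nut bottoms out on: on the spindle axis, 129 mm above the bench. The boss under it is 34 mm wide at the top (28 mm below), 19 mm tall, and stands on the 44 mm hub, top 110 mm above the bench.
- nut_grip (a point): point on the nut's axis 14 mm above its underside, to grip it at. The nut: a knurled steel cylinder, 38 mm in diameter, 24 mm tall, on an upright 14 mm stud (top 168 mm above the bench), right-hand thread, 3 mm pitch: clockwise seen from above runs it down. Nothing else within 75 mm of the axis is higher than 129 mm above the bench. The point's x axis turns with the nut and points to the dimple.
- nut_dimple (a point): small black dimple on the nut's top face, 13 mm from the axis; shows how the nut is turned
- nut (a joint): how far the nut is unscrewed from the bottomed-out position, rad: 0 = bottomed out (a hard stop), grows counter-clockwise seen from above. It starts unscrewed by 3.0 to 5.6 rad (about half to nine tenths of a turn) and stays where it is left; it turns with about 0.06 N m of drag.
- small_ring: bystander: a smaller mould ring standing on end, 34 mm in diameter, 45 mm tall; origin under its centre
- model: bystander: yellow stone dental model, 56 x 64 x 35 mm; origin under its centre
- crucible: bystander: loose white ceramic crucible, 36 x 42 x 30 mm; origin under its centre
- spatula: bystander: broad plaster spatula with a wooden handle, 190 mm long, lying flat; origin under its middle
Mind the look-alikes: they are no part of the job. Leave any black or purple look-alike of the ring alone.

How it is judged:
On the way:
1. the nut is bottomed out with the ring lying in the saddles (value of joint nut below 0.09 rad and distance between ring and seat below 0.008 m), for 0.1 s.
At the end, for the whole second after the job is handed in: The nut, once bottomed with the ring in the saddles, is 67 to 113 degrees up from bottomed and still gripped (over 3 N). The ring, let go and at rest, lies in both saddles within 4 mm and 7 degrees, flat end within 5 mm of the back plate, crater to the crucible (value of joint nut between 1.17 and 1.97 rad and contact force between the fingers and nut above 3 N and x of ring in the frame of seat between -0.004 and 0.004 m and z of ring in the frame of seat between -0.004 and 0.004 m and y of ring in the frame of seat below 0.005 m and y of crater in the frame of seat above 0.02 m and angle between the y axis of ring and the y axis of seat, either way round below 0.12 rad and contact force between the fingers and ring below 0.3 N and linear speed of ring below 0.02 m/s); the arm keeps its last pose, push and grip.
It fails at once if the ring is knocked hard against the machine (over 80 N) (contact force between ring and machine above 80 N).
It fails at once if the ring is dropped or thrown (loose and moving faster than 0.45 m/s, a fall of about a centimetre) (contact force between the fingers and ring below 0.1 N and linear speed of ring above 0.45 m/s).
It fails at once if the small ring, the dental model, the loose crucible or the spatula is disturbed (moved over 25 mm) (distance of any of small_ring, model, crucible, spatula from where it was at the start of the episode above 0.025 m).
It also fails if it takes over 67 s, if anything falls off the work surface, if the arm or the gripper's body presses on something with over 40 N, if the wrist force passes 120 N, or if a joint passes its speed limit or range.

## Working session

There is one attempt and no reset: what is moved stays moved. The work goes in short steps, Python scripts to look and compute and a tool call to move; the robot and the scene stay as the last step left them, time stands still between calls to the robot, and variables do not carry over. Pictures are saved under pics/ and viewed, at most 10 in all, crops included, and the job is handed in when it is done.

Besides the shell and the picture viewer there is one more tool, called by a JSON object that holds its "api" and its "payload". apply_moves: Moves the arm, as the interface text tells. Its arguments: {"type":"object","properties":{"grip":{"type":"array"},"dp":{"type":"array"},"twist":{"type":"array"}},"required":["grip","dp","twist"]}

```bash
ls; mkdir -p pics; python3 - <<'E'
from bench import r
import cv2, numpy as np, pickle
s=r.read_state(); print(s)
d={}
for n in ("side","top","wrist"):
    f=r.grab_frame(n); d[n]=f
    cv2.imwrite(f"pics/{n}0.png",f["img"][:,:,::-1])
    print(n,{k:(np.round(v,4).tolist() if k!="img" else 0) for k,v in f.items()})
pickle.dump((s,d),open("f0.pkl","wb"))
E
```

```text
pics
{'clock': 0.0, 'joint_positions': array([-1.37917932,  0.53714328, -0.00444455,  1.53885263,  0.00261509,
        1.0672683 , -0.07120417]), 'dq': array([ 1.38016356e-03,  9.62261218e-05, -6.57842567e-04, -5.61516684e-04,
        1.01127340e-04, -2.12855810e-04,  7.79487699e-04]), 'effort': array([-3.80473398e-05, -5.70982683e+01,  9.90784764e-01, -2.51606226e+01,
       -5.62370662e-02,  1.78040582e-02,  1.53547708e-04]), 'tool_pos': array([0.16559472, 0.62793585, 0.23786183]), 'tool_rot': array([ 1.28512008e-01,  9.91707603e-01, -8.31915504e-04, -4.09041460e-05]), 'ft_force': array([-0.0829151 , -0.15410519, -1.27705283]), 'torque': array([ 0.02374454, -0.00367181, -0.03609839]), 'grip_force': 0.0, 'opening': 0.08783045973614742}
side {'img': 0, 'fx': 414.0031, 'fy': 414.0031, 'cx': 322.6722, 'cy': 199.3464, 'k1': -0.0414, 'view': [[0.934, -0.3571, -0.0071, -0.5526], [-0.2475, -0.6328, -0.7337, 0.1711], [0.2576, 0.6871, -0.6794, 0.9566], [0.0, 0.0, 0.0, 1.0]]}
top {'img': 0, 'fx': 400.2631, 'fy': 400.2631, 'cx': 316.3061, 'cy': 205.6621, 'k1': -0.0419, 'view': [[-0.0199, -0.9998, 0.0055, -0.0828], [-0.9985, 0.0196, -0.0518, 0.5749], [0.0517, -0.0065, -0.9986, 1.2544], [0.0, 0.0, 0.0, 1.0]]}
wrist {'img': 0, 'fx': 281.6831, 'fy': 281.6831, 'cx': 321.5226, 'cy': 195.0913, 'k1': -0.0144, 'T_tool_cam': [[-0.0006, -0.9661, -0.2582, 0.0654], [1.0, -0.0003, -0.0012, 0.0005], [0.0011, -0.2582, 0.9661, -0.1449], [0.0, 0.0, 0.0, 1.0]]}
```

View pics/top0.png

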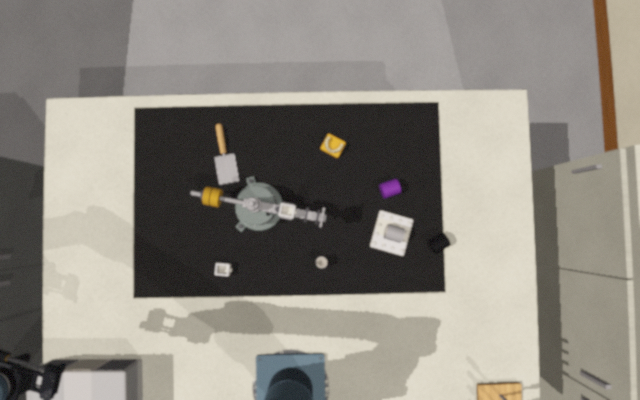

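View pics/side0.png

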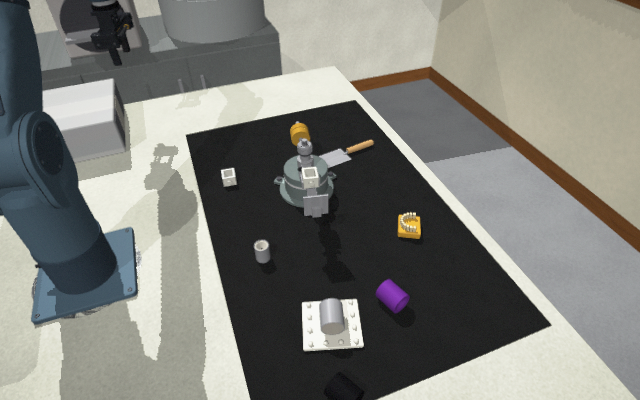

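```bash
cat > h.py <<'E'
import numpy as np, cv2, pickle
from scipy.spatial.transform import Rotation as R
def V(f,s=None):
    if "view" in f: return np.array(f["view"])
    T=np.eye(4); T[:3,:3]=R.from_quat(s["tool_rot"]).as_matrix(); T[:3,3]=s["tool_pos"]
    return np.linalg.inv(T@np.array(f["T_tool_cam"]))
def proj(f,P,s=None):
    v=V(f,s); p=np.atleast_2d(P)@v[:3,:3].T+v[:3,3]; a=p[:,:2]/p[:,2:]
    a=a*(1+f["k1"]*(a**2).sum(1,keepdims=True))
    return a*[f["fx"],f["fy"]]+[f["cx"],f["cy"]]
def back(f,uv,z,s=None):
    K=np.array([[f["fx"],0,f["cx"]],[0,f["fy"],f["cy"]],[0,0,1]])
    a=cv2.undistortPoints(np.array(uv,float).reshape(-1,1,2),K,np.array([f["k1"],0,0,0.]))[:,0]
    v=V(f,s); d=np.c_[a,np.ones(len(a))]@v[:3,:3]; c=-v[:3,:3].T@v[:3,3]
    return c+d*((np.reshape(z,(-1,1))-c[2])/d[:,2:])
def crop(img,x,y,w,h,k): return cv2.resize(img[y:y+h,x:x+w],None,fx=k,fy=k,interpolation=cv2.INTER_CUBIC)
E
python3 - <<'E'
from h import *
s,d=pickle.load(open("f0.pkl","rb"))
t,si=d["top"]["img"],d["side"]["img"]
c=np.zeros((600,800,3),np.uint8)
c[:350]=crop(t,182,172,160,70,5)
c[350:]=np.hstack([crop(t,363,205,55,50,5),crop(si,297,290,70,62,4)[:250].copy() if 0 else np.vstack([crop(si,297,292,70,62,4),np.zeros((2,280,3),np.uint8)]),np.zeros((250,245,3),np.uint8)])
c[350:600,555:800]=crop(si,270,118,70,125,2)[:250,:][:, :245] if 0 else cv2.copyMakeBorder(crop(si,272,118,70,125,2),0,0,0,105,0)
cv2.imwrite("pics/c1.png",c[:,:,::-1])
E
```

```text
(no output)
```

View pics/c1.png

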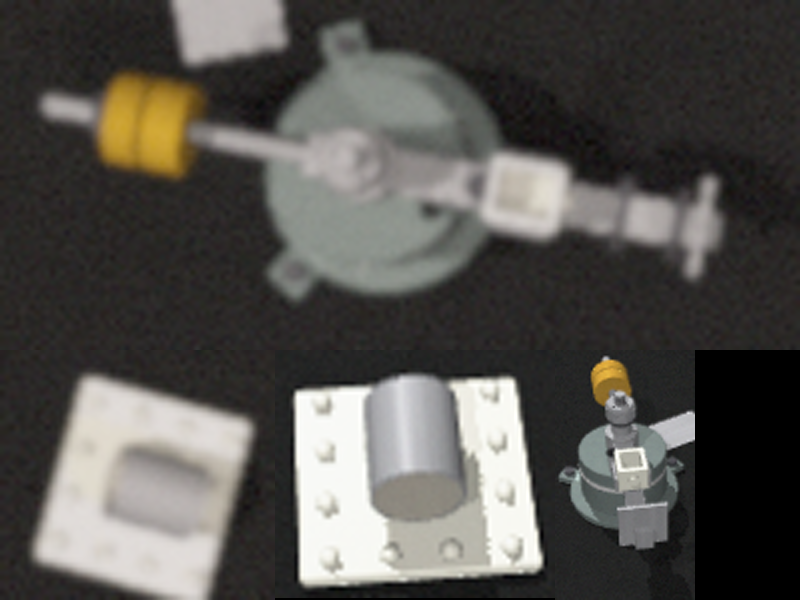

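```bash
python3 - <<'E'
from h import *
np.set_printoptions(precision=4,suppress=True)
s,d=pickle.load(open("f0.pkl","rb"));t=d["top"];si=d["side"]
c=back(t,[[380.6,210],[413.6,219],[404,255],[370,245.6]],.01);print("tray",c,c.mean(0),np.linalg.norm(np.diff(c,axis=0),axis=1))
o=np.array([297,292]);q=np.array([[295,390],[518,378],[543,572],[300,585]])
c=back(si,(q-[275,350])/4+o,.01);print("tray side",c,c.mean(0),np.linalg.norm(np.diff(c,axis=0),axis=1))
print("ring top px",back(t,[[363+160/5,205+140/5]],.045))
q=np.array([[358,158],[708,182],[692,278],[525,195],[385,175],[45,103]]); print("nut,plate,plate,cruc,base,rod",back(t,q/5+[182,172],[.165,.156,.156,.14,.07,.12]))
q=np.array([[622,392],[618,515],[667,515],[631,455]]);print("side nut, plate, plate, cruc",back(si,(q-[555,350])/2+[272,118],[.168,.156,.156,.14]))
E
```

```text
tray [[ 0.5555 -0.2989  0.01  ]
 [ 0.5247 -0.4038  0.01  ]
 [ 0.411  -0.3696  0.01  ]
 [ 0.4431 -0.2621  0.01  ]] [ 0.4836 -0.3336  0.01  ] [0.1093 0.1187 0.1122]
tray side [[ 0.4441 -0.2623  0.01  ]
 [ 0.5584 -0.2986  0.01  ]
 [ 0.5236 -0.4048  0.01  ]
 [ 0.4104 -0.3682  0.01  ]] [ 0.4841 -0.3335  0.01  ] [0.1199 0.1118 0.119 ]
ring top px [[ 0.4821 -0.3358  0.045 ]]
nut,plate,plate,cruc,base,rod [[ 0.5746  0.0821  0.165 ]
 [ 0.5577 -0.1136  0.156 ]
 [ 0.5039 -0.1035  0.156 ]
 [ 0.553  -0.0093  0.14  ]
 [ 0.5696  0.0801  0.07  ]
 [ 0.6131  0.2718  0.12  ]]
side nut, plate, plate, cruc [[ 0.581   0.0916  0.168 ]
 [ 0.5052 -0.1121  0.156 ]
 [ 0.555  -0.1316  0.156 ]
 [ 0.5597 -0.0001  0.14  ]]
```

{"api": "apply_moves", "payload": {"grip": [8.8, 8.8, 8.8, 8.8, 8.8, 8.8, 8.8, 8.8, 8.8, 8.8, 8.8, 8.8, 8.8, 8.8, 8.8, 8.8, 8.8, 8.8, 8.8, 8.8], "dp": [[2, -3.4, 0.1], [2, -3.4, 0.1], [2, -3.4, 0.1], [2, -3.4, 0.1], [2, -3.4, 0.1], [2, -3.4, 0.1], [2, -3.4, 0.1], [2, -3.4, 0.1], [2, -3.4, 0.1], [2, -3.4, 0.1], [2, -3.4, 0.1], [2, -3.4, 0.1], [2, -3.4, 0], [2, -3.4, 0], [2, -3.4, 0], [2, -3.4, 0], [2, -3.4, 0], [2, -3.4, 0], [2, -3.4, 0], [0, 0, 0]], "twist": [[0, 0, -4.6], [0, 0, -4.6], [0, 0, -4.6], [0, 0, -4.6], [0, 0, -4.6], [0, 0, -4.6], [0, 0, -4.6], [0, 0, -4.6], [0, 0, -4.6], [0, 0, -4.6], [0, 0, -4.6], [0, 0, -4.6], [0, 0, -4.6], [0, 0, -4.6], [0, 0, -4.6], [0, 0, -4.6], [0, 0, -4.6], [0, 0, -4.6], [0, 0, -4.6], [0, 0, 0]]}}

```text
clock: 1.82
tool_pos: [0.5481, -0.0257, 0.2513]
tool_rot: [0.782, 0.623, -0.0, 0.003]
ft_force: [-0.9, -0.4, 0.4]
opening: 0.0882
grip_force: 0.0
```

```bash
python3 - <<'E'
from h import *
from bench import r
s=r.read_state(); f=r.grab_frame("wrist"); pickle.dump((s,f),open("w1.pkl","wb")); print(s["joint_positions"],s["tool_pos"])
cv2.imwrite("pics/w1.png",f["img"][:,:,::-1])
E
```

```text
[-0.49545003  0.38853683  0.58914441  1.82615959 -0.24740362  0.99821474
 -0.03163455] [ 0.54810784 -0.02569507  0.25127028]
```

View pics/w1.png

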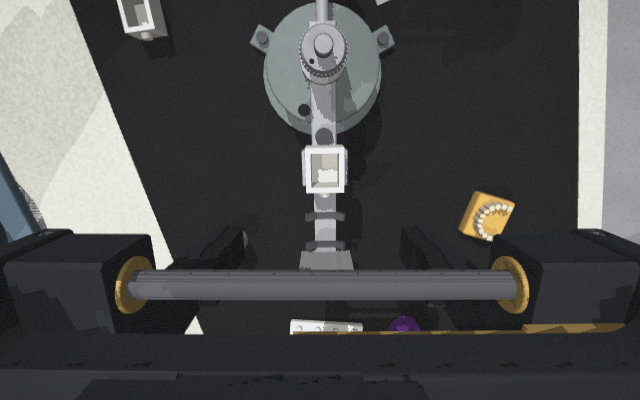

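```bash
python3 - <<'E'
from h import *
np.set_printoptions(precision=4,suppress=True)
s,f=pickle.load(open("w1.pkl","rb"))
q=[[323,44],[311,61],[303,147],[345,147],[303,192],[347,192],[302,251],[352,251]]
P=back(f,q,[.168,.1545,.14,.14,.14,.14,.156,.156],s);print(P)
c=P[2:6].mean(0);pl=P[6:].mean(0)
print("cruc",c,"plate",pl,"axis",P[0]); 
for a,b in((P[0],c),(P[0],pl)): v=a-b;print(np.hypot(*v[:2]),np.degrees(np.arctan2(-v[0],v[1])))
c=crop(f["img"],240,0,160,120,5);cv2.imwrite("pics/c2.png",c[:,:,::-1])
g=crop(f["img"],290,140,80,120,5)
cv2.imwrite("pics/c2.png",np.hstack([cv2.resize(c,(400,300)),])[:,:,::-1]) if 0 else None
cv2.imwrite("pics/c2.png",np.hstack([crop(f["img"],280,0,90,120,4.4),crop(f["img"],285,142,90,120,4.4)])[:,:,::-1])
E
```

```text
[[ 0.577   0.0908  0.168 ]
 [ 0.5659  0.084   0.1545]
 [ 0.5424  0.019   0.14  ]
 [ 0.5792  0.0105  0.14  ]
 [ 0.5323 -0.0217  0.14  ]
 [ 0.5725 -0.031   0.14  ]
 [ 0.5196 -0.0729  0.156 ]
 [ 0.5651 -0.0835  0.156 ]]
cruc [ 0.5566 -0.0058  0.14  ] plate [ 0.5423 -0.0782  0.156 ] axis [0.577  0.0908 0.168 ]
0.09873249053064487 -11.916555073307844
0.17249552497862228 -11.589966535071243
```

View pics/c2.png

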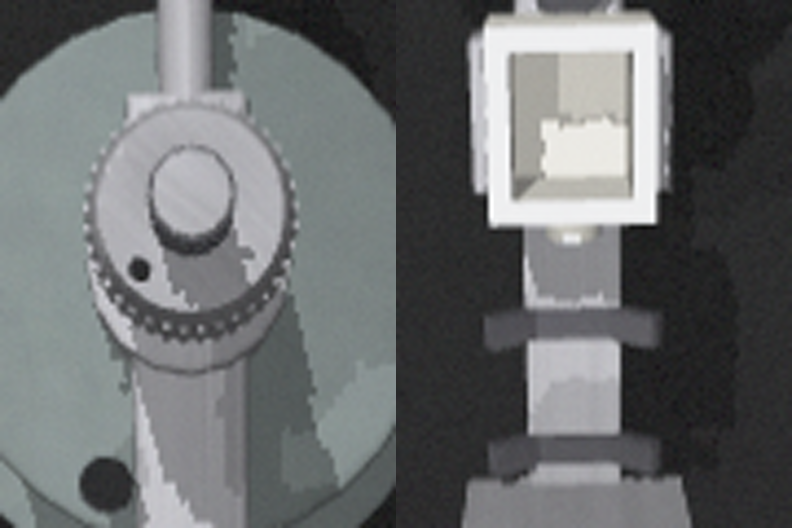

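```bash
cat > fitm.py <<'E'
from h import *
from scipy.optimize import least_squares
np.set_printoptions(precision=4,suppress=True)
s,f=pickle.load(open("w1.pkl","rb"))
M=np.array([[0,0,.168],[-.018,-.079,.14],[.018,-.079,.14],[-.018,-.121,.14],[.018,-.121,.14],[0,-.127,.127],[-.028,-.2,.1],[.028,-.2,.1]])
q=np.array([[323.5,43.2],[305.7,147.7],[345,147.7],[305.7,192.7],[345,192.7],[324.8,195],[301.1,251.1],[350.9,251.1]])
def W(p,M): c,n=np.cos(p[2]),np.sin(p[2]); return M@np.array([[c,n,0],[-n,c,0],[0,0,1]])+[p[0],p[1],0]
o=least_squares(lambda p:(proj(f,W(p,M),s)-q).ravel(),[.575,.085,-.2],loss="soft_l1")
print(o.x,np.degrees(o.x[2]));print((proj(f,W(o.x,M),s)-q))
print("seat",W(o.x,np.array([[0,-.173,.128]])))
t=pickle.load(open("f0.pkl","rb"))[1]
print("top pred stud/cruc corner/plate top ends",proj(t["top"],W(o.x,np.array([[0,0,.168],[0,-.1,.14],[-.028,-.2,.156],[.028,-.2,.156]]))))
print("side pred",proj(t["side"],W(o.x,np.array([[0,0,.168],[0,-.1,.14],[-.028,-.205,.156],[.028,-.205,.156]]))))
E
python3 fitm.py
```

```text
[ 0.5777  0.0911 -0.2087] -11.96021271950835
[[ 0.3839  0.0599]
 [-0.8353  0.4533]
 [-0.1877 -0.2547]
 [ 0.6247  0.4935]
 [-0.3811 -0.1828]
 [ 0.5253  0.3558]
 [ 0.3834 -0.3826]
 [-0.792  -1.2366]]
seat [[ 0.5419 -0.0781  0.128 ]]
top pred stud/cruc corner/plate top ends [[250.2084 202.4825]
 [286.0604 209.6339]
 [318.6617 225.8427]
 [322.3841 206.3111]]
side pred [[304.3306 139.3627]
 [309.8642 172.3423]
 [303.4051 197.7489]
 [328.5229 194.951 ]]
```

{"api": "apply_moves", "payload": {"grip": [8.8, 8.8, 8.8, 8.8, 8.8, 8.8, 8.8, 8.8, 8.8, 8.8, 8.8, 8.8], "dp": [[-0.8, -3.6, 0], [-0.8, -3.6, 0], [-0.8, -3.6, 0], [-0.8, -3.6, 0], [-0.8, -3.6, 0], [-0.8, -3.6, -1], [-0.8, -3.6, -1], [-0.8, -3.6, -1], [-0.8, -3.6, -1], [-0.8, -3.6, -1], [0, 0, 0], [0, 0, 0]], "twist": [[0, 0, -1], [0, 0, -1], [0, 0, -1], [0, 0, -1], [0, 0, -1], [0, 0, 0], [0, 0, 0], [0, 0, 0], [0, 0, 0], [0, 0, 0], [0, 0, 0], [0, 0, 0]]}}

```text
clock: 2.87
tool_pos: [0.4643, -0.3782, 0.1999]
tool_rot: [0.806, 0.593, -0.0, -0.001]
ft_force: [-0.1, 1.0, -0.3]
opening: 0.0879
grip_force: 0.0
```

```bash
python3 - <<'E'
from h import *
from bench import r
s=r.read_state(); f=r.grab_frame("wrist"); pickle.dump((s,f),open("w2.pkl","wb")); print(s["joint_positions"],s["tool_pos"])
print(proj(f,[[.483,-.334,.037]],s))
u,v=proj(f,[[.483,-.334,.037]],s)[0].astype(int); u=np.clip(u,90,550);v=np.clip(v,80,320); print(u-90,v-80)
cv2.imwrite("pics/w2.png",crop(f["img"],u-90,v-80,180,140,4.2)[:,:,::-1])
E
```

```text
[ 0.166091    0.56018579  0.61940686  1.74053858 -0.38351112  0.96641992
  0.63311972] [ 0.4643401  -0.37820243  0.19991691]
[[325.54923908 137.73662827]]
235 57
```

View pics/w2.png

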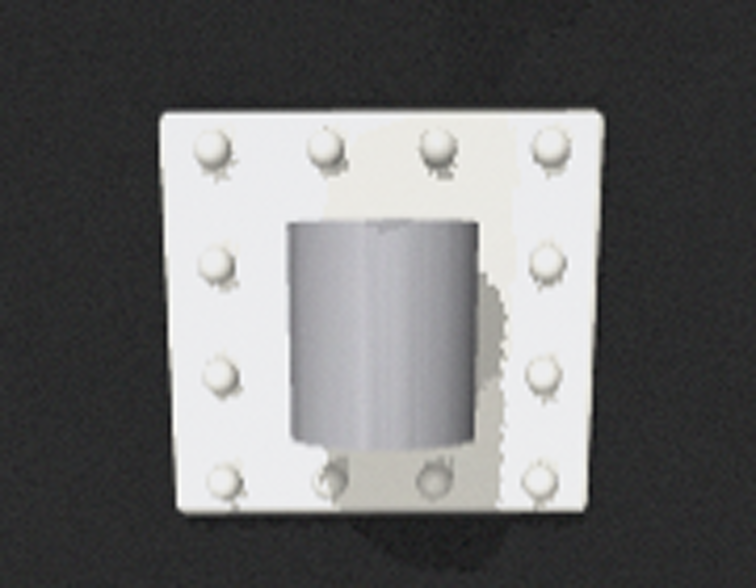

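```bash
cat > fitr.py <<'E'
from h import *
from scipy.optimize import least_squares
from fitm import W
s,f=pickle.load(open("w2.pkl","rb"))
M=np.array([[-.06,.055,.01],[.06,.055,.01],[-.06,-.055,.01],[.06,-.055,.01]]); 
K=np.array([[i,j,.017] for j in(.045,.015,-.015,-.045) for i in(-.045,.045)])
q=np.array([[161,111],[603,111],[180,513],[587,513]])/4.2+[235,57]
k=np.array([[213,148],[551,146],[216,263],[547,261],[220,376],[543,374],[225,481],[540,481]])/4.2+[235,57]
o=least_squares(lambda p:(proj(f,W(p,np.r_[M,K]),s)-np.r_[q,k]).ravel(),[.483,-.334,-.3],loss="soft_l1")
print("tray",o.x,np.degrees(o.x[2]));print(np.abs(proj(f,W(o.x,np.r_[M,K]),s)-np.r_[q,k]).max(0))
# ring: 4 corner silhouette, at z~centre height + edges; fit u,v,yaw of cylinder outline via visible hull
a=np.linspace(0,2*np.pi,73)
def box(p):
    P=[np.c_[.024*np.sin(a),np.full(73,e),.037+.024*np.cos(a)] for e in(.027,-.027)]
    A,B=[proj(f,W(p,x),s) for x in P]
    L=lambda X:X[X[:,0].argmin()]; Rr=lambda X:X[X[:,0].argmax()]
    return np.array([L(A)[0],Rr(A)[0],L(B)[0],Rr(B)[0],A[:,1].min(),B[:,1].max()])
qr=np.array([288,478,292,474,219,450])/4.2; qr[:4]+=235; qr[4:]+=57
g=least_squares(lambda p:box(p)-qr,[.483,-.334,-.3]);print("ring",g.x,np.degrees(g.x[2]),box(g.x)-qr)
E
python3 fitr.py | tail -4; python3 - <<'E'
from h import *
s,f=pickle.load(open("w2.pkl","rb"));print(R.from_quat(s["tool_rot"]).as_matrix())
E
```

```text
[328.5229 194.951 ]]
tray [ 0.4848 -0.3306 -0.2989] -17.12421232913306
[1.4023 1.0289]
ring [ 0.4842 -0.3324 -0.2989] -17.126157663233755 [-0.3499  0.3599 -0.2891  0.2783 -0.2585  0.3096]
[[ 2.97715920e-01  9.54652983e-01 -1.70705732e-03]
 [ 9.54654500e-01 -2.97715201e-01  6.66589433e-04]
 [ 1.28144677e-04 -1.82810424e-03 -9.99998321e-01]]
```

{"api": "apply_moves", "payload": {"grip": [8.8, 8.8, 8.8, 8.8, 8.8], "dp": [[1.1, 2.8, -1.5], [1.1, 2.8, -1.5], [1, 2.8, -1.5], [0, 0, 0], [0, 0, 0]], "twist": [[0, 0, 0], [0, 0, 0], [0, 0, 0], [0, 0, 0], [0, 0, 0]]}}

```text
clock: 3.33
tool_pos: [0.4993, -0.2883, 0.155]
tool_rot: [0.802, 0.597, 0.001, -0.001]
ft_force: [-0.2, -0.4, 0.1]
opening: 0.0881
grip_force: 0.0
```

```bash
python3 - <<'E'
from h import *
from bench import r
s=r.read_state(); f=r.grab_frame("wrist"); pickle.dump((s,f),open("w3.pkl","wb")); print(s["joint_positions"],s["tool_pos"])
p=proj(f,[[.4842,-.3324,.037],[.4921,-.3066,.037],[.4763,-.3582,.037]],s); print(p)
u,v=p[0].astype(int); v=min(v,340)
cv2.imwrite("pics/w3.png",crop(f["img"],u-50,v-50,100,100,5)[:,:,::-1])
E
```

```text
[ 0.02060157  0.58116275  0.58306193  1.82991127 -0.41455379  0.85657628
  0.51406683] [ 0.49932882 -0.28827453  0.1549865 ]
[[319.36304526 236.36601358]
 [319.44061288 210.83239868]
 [319.28971254 260.65329573]]
```

View pics/w3.png

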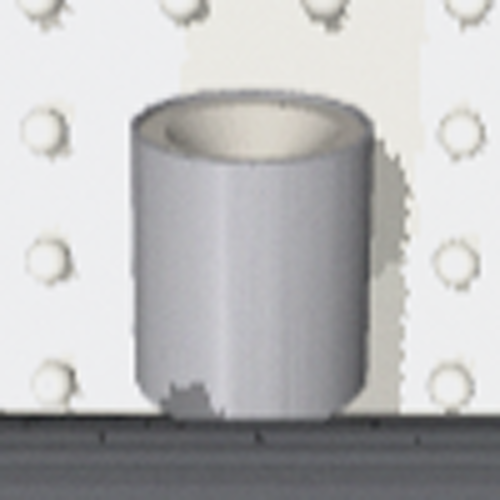

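{"api": "apply_moves", "payload": {"grip": [8.8, 8.8, 8.8, 8.8, 8.8, 8.8], "dp": [[-0.7, -2, -3], [-0.7, -1.9, -3], [0, 0, 0], [0, 0, 0], [0, 0, 0], [0, 0, 0]], "twist": [[0, 0, 0], [0, 0, 0], [0, 0, 0], [0, 0, 0], [0, 0, 0], [0, 0, 0]]}}

```text
clock: 3.88
tool_pos: [0.4851, -0.3323, 0.0972]
tool_rot: [0.804, 0.594, 0.001, 0.001]
ft_force: [-0.4, -0.8, -0.0]
opening: 0.0881
grip_force: 0.0
```

{"api": "apply_moves", "payload": {"grip": [8.8, 8.8, 8.8, 8.8, 8.8, 8.8, 6, 4, 4, 4, 4, 4, 4, 4], "dp": [[0, 0, -2.5], [0, 0, -2.5], [0, 0, -1.5], [0, 0, -1], [0, 0, 0], [0, 0, 0], [0, 0, 0], [0, 0, 0], [0, 0, 0], [0, 0, 0], [0, 0, 0], [0, 0, 0], [0, 0, 0], [0, 0, 0]], "twist": [[0, 0, 0], [0, 0, 0], [0, 0, 0], [0, 0, 0], [0, 0, 0], [0, 0, 0], [0, 0, 0], [0, 0, 0], [0, 0, 0], [0, 0, 0], [0, 0, 0], [0, 0, 0], [0, 0, 0], [0, 0, 0]]}}

```text
clock: 5.05
tool_pos: [0.4833, -0.3324, 0.0208]
tool_rot: [0.805, 0.594, -0.0, -0.0]
ft_force: [-2.4, 1.5, 3.1]
opening: 0.0472
grip_force: 30.0
```

{"api": "apply_moves", "payload": {"grip": [4, 4, 4, 4, 4, 4, 4, 4, 4, 4, 4, 4, 4, 4, 4, 4], "dp": [[0, 0, 1.5], [0, 0, 3], [0, 0, 3], [0.7, 3, 3], [0.7, 3, 3], [0.7, 3, 3], [0.7, 3, 0], [0.7, 3, 0], [0.7, 3, 0], [0.7, 3, 0], [0.7, 3, 0], [0.4, 2.1, 0], [0, 0, 0], [0, 0, 0], [0, 0, 0], [0, 0, 0]], "twist": [[0, 0, 0], [0, 0, 0], [0, 0, 0], [0, 0, 0.6], [0, 0, 0.6], [0, 0, 0.6], [0, 0, 0.6], [0, 0, 0.6], [0, 0, 0.6], [0, 0, 0.6], [0, 0, 0.6], [0, 0, 0.4], [0, 0, 0], [0, 0, 0], [0, 0, 0], [0, 0, 0]]}}

```text
clock: 6.38
tool_pos: [0.5427, -0.0759, 0.1833]
tool_rot: [0.778, 0.629, -0.0, 0.0]
ft_force: [-0.3, -0.3, -1.4]
opening: 0.0474
grip_force: 30.0
```

```bash
python3 - <<'E'
from h import *
from bench import r
s=r.read_state(); f=r.grab_frame("wrist"); t=r.grab_frame("side"); pickle.dump((s,f,t),open("w4.pkl","wb")); print(s)
c=crop(f["img"],235,80,170,190,3); d=crop(t["img"],260,110,95,190,3)
cv2.imwrite("pics/w4.png",np.hstack([c,d])[:,:,::-1])
E
```

```text
{'clock': 6.3833, 'joint_positions': array([-0.3942798 ,  0.48907828,  0.59302408,  1.88715599, -0.34992616,
        0.86942659,  0.16224954]), 'dq': array([ 0.0083784 ,  0.00453985, -0.00287129, -0.00145461, -0.00307634,
       -0.00105654, -0.0036625 ]), 'effort': array([-7.44366311e-01, -4.50833344e+01,  7.87850887e+00, -2.14239228e+01,
       -7.60598620e-02,  4.10915539e-02,  5.29500649e-04]), 'tool_pos': array([ 0.54269775, -0.07593554,  0.18332764]), 'tool_rot': array([ 7.77743398e-01,  6.28581786e-01, -1.35905813e-04,  3.54435545e-04]), 'ft_force': array([-0.34647265, -0.31834236, -1.40477455]), 'torque': array([-0.05789993,  0.09984228, -0.0100955 ]), 'grip_force': 29.996736757457256, 'opening': 0.04738641364455644}
```

View pics/w4.png

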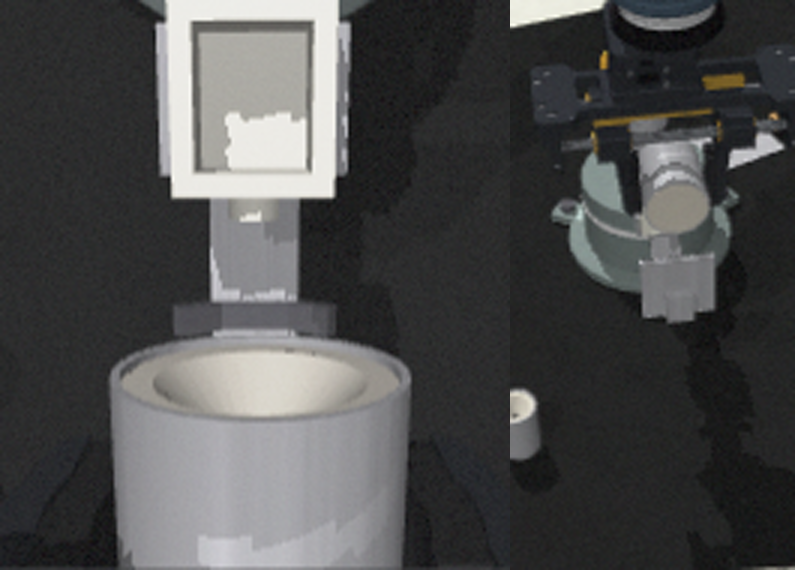

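```bash
python3 - <<'E'
from h import *
import io,contextlib
with contextlib.redirect_stdout(io.StringIO()): from fitm import W,o
np.set_printoptions(precision=4,suppress=True)
s,f,t=pickle.load(open("w4.pkl","rb"))
m=o.x
def inM(P): c,n=np.cos(m[2]),np.sin(m[2]); d=P-[m[0],m[1],0]; return d@np.array([[c,-n,0],[n,c,0],[0,0,1]])
rc=s["tool_pos"][2]-.0208+.037
uv=np.array([[170,197],[335,197],[253,218],[260.5,378],[111,378],[410,378],[260,330]])/3+[235,80]
print(inM(back(f,uv,[.14,.14,.127,rc,rc,rc,.113],s)))
print("tcp",inM(s["tool_pos"]), np.degrees(m[2]), R.from_quat(s["tool_rot"]).as_euler("zyx",degrees=True))
print("pred corners px",(proj(f,W(m,np.array([[-.018,-.121,.14],[.018,-.121,.14]])),s)-[235,80])*3)
E
```

```text
[[-0.0186 -0.1208  0.14  ]
 [ 0.0178 -0.1209  0.14  ]
 [-0.0004 -0.1269  0.127 ]
 [ 0.0012 -0.1441  0.1995]
 [-0.0226 -0.144   0.1995]
 [ 0.0251 -0.1441  0.1995]
 [ 0.0012 -0.1578  0.113 ]]
tcp [ 0.0004 -0.1707  0.1833] -11.96021271950835 [-77.8911   0.0134 179.9586]
pred corners px [[172.6471 197.9717]
 [335.9551 197.4368]]
```

{"api": "apply_moves", "payload": {"grip": [4, 4, 4, 4, 4, 4, 4, 4, 4, 4, 4], "dp": [[0, 0.25, 0], [0, 0.25, 0], [0, 0, 0], [0, 0, -1.5], [0, 0, -2], [0, 0, -1.5], [0, 0, -1.2], [0, 0, -0.5], [0, 0, 0], [0, 0, 0], [0, 0, 0]], "twist": [[0, 0, 0], [0, 0, 0], [0, 0, 0], [0, 0, 0], [0, 0, 0], [0, 0, 0], [0, 0, 0], [0, 0, 0], [0, 0, 0], [0, 0, 0], [0, 0, 0]]}}

```text
clock: 7.4
tool_pos: [0.5438, -0.0695, 0.1168]
tool_rot: [0.777, 0.629, 0.001, 0.001]
ft_force: [0.6, -0.5, -1.6]
opening: 0.0471
grip_force: 30.0
```

{"api": "apply_moves", "payload": {"grip": [4, 4, 4, 4, 4], "dp": [[0, 0, -0.1], [0, 0, -0.1], [0, 0, -0.1], [0, 0, 0], [0, 0, 0]], "twist": [[0, 0, 0], [0, 0, 0], [0, 0, 0], [0, 0, 0], [0, 0, 0]]}}

```text
clock: 7.82
tool_pos: [0.5434, -0.0692, 0.1132]
tool_rot: [0.777, 0.63, 0.0, 0.0]
ft_force: [0.2, -0.3, 0.6]
opening: 0.0469
grip_force: 30.0
```

{"api": "apply_moves", "payload": {"grip": [4, 4, 4, 4], "dp": [[0, 0, -0.05], [0, 0, -0.05], [0, 0, 0], [0, 0, 0]], "twist": [[0, 0, 0], [0, 0, 0], [0, 0, 0], [0, 0, 0]]}}

```text
clock: 8.15
tool_pos: [0.5435, -0.0692, 0.1131]
tool_rot: [0.777, 0.629, 0.001, -0.0]
ft_force: [-3.9, 1.6, 10.9]
opening: 0.0475
grip_force: 30.0
```

{"api": "apply_moves", "payload": {"grip": [4, 4, 4, 4, 4, 4, 4, 4, 4, 4], "dp": [[0, 0, 0.1], [-0.05, 0, 0], [-0.04, -0.2, 0], [-0.04, -0.2, 0], [-0.04, -0.2, 0], [-0.02, -0.1, 0], [-0.02, -0.1, 0], [-0.02, -0.1, 0], [0, 0, 0], [0, 0, 0]], "twist": [[0, 0, 0], [0, 0, 0], [0, 0, 0], [0, 0, 0], [0, 0, 0], [0, 0, 0], [0, 0, 0], [0, 0, 0], [0, 0, 0], [0, 0, 0]]}}

```text
clock: 8.98
tool_pos: [0.5412, -0.0781, 0.1132]
tool_rot: [0.777, 0.63, 0.0, 0.0]
ft_force: [-0.0, 4.1, 4.7]
opening: 0.0475
grip_force: 30.0
```

{"api": "apply_moves", "payload": {"grip": [4, 4, 4, 4], "dp": [[-0.02, -0.08, 0], [-0.02, -0.08, 0], [0, 0, 0], [0, 0, 0]], "twist": [[0, 0, 0], [0, 0, 0], [0, 0, 0], [0, 0, 0]]}}

```text
clock: 9.32
tool_pos: [0.5411, -0.0783, 0.1132]
tool_rot: [0.777, 0.63, 0.001, -0.0]
ft_force: [2.4, 7.3, 4.6]
opening: 0.0469
grip_force: 30.0
```

{"api": "apply_moves", "payload": {"grip": [4, 4, 4, 5.2, 5.6, 6.2, 7, 7, 7], "dp": [[0, 0.05, -0.05], [0, 0, -0.02], [0, 0, 0], [0, 0, 0], [0, 0, 0], [0, 0, 0], [0, 0, 0], [0, 0, 0], [0, 0, 0]], "twist": [[0, 0, 0], [0, 0, 0], [0, 0, 0], [0, 0, 0], [0, 0, 0], [0, 0, 0], [0, 0, 0], [0, 0, 0], [0, 0, 0]]}}

```text
clock: 10.07
tool_pos: [0.5401, -0.0797, 0.112]
tool_rot: [0.777, 0.629, -0.0, -0.0]
ft_force: [0.1, -1.0, -0.3]
opening: 0.07
grip_force: 0.0
```

{"api": "apply_moves", "payload": {"grip": [7.5, 8, 8.8, 8.8, 8.8, 8.8, 8.8, 8.8], "dp": [[0, 0, 2], [0, 0, 3], [0, 0, 3.5], [0.2, 1.5, 3], [0.3, 2, 2], [0.3, 2, 0.5], [0, 0, 0], [0, 0, 0]], "twist": [[0, 0, 0], [0, 0, 0], [0, 0, 0], [0, 0, 0], [0, 0, 0], [0, 0, 0], [0, 0, 0], [0, 0, 0]]}}

```text
clock: 10.73
tool_pos: [0.5484, -0.0234, 0.2522]
tool_rot: [0.776, 0.63, 0.0, 0.0]
ft_force: [0.3, -0.9, -0.3]
opening: 0.0877
grip_force: 0.0
```

```bash
python3 - <<'E'
from h import *
from bench import r
s=r.read_state(); f=r.grab_frame("wrist"); t=r.grab_frame("side"); pickle.dump((s,f,t),open("w5.pkl","wb")); print(s["tool_pos"],s["joint_positions"],s["clock"])
c=crop(f["img"],270,0,110,275,2.15); d=crop(t["img"],260,110,95,130,4)
h=590;c=c[:h];d=cv2.copyMakeBorder(d,0,c.shape[0]-d.shape[0],0,0,0) 
cv2.imwrite("pics/w5.png",np.hstack([c,d])[:,:,::-1])
E
```

```text
[ 0.54841653 -0.02344195  0.25220921] [-0.52835379  0.39803385  0.63387165  1.82384861 -0.27503335  1.00831079
  0.01004652] 10.7333
```

View pics/w5.png

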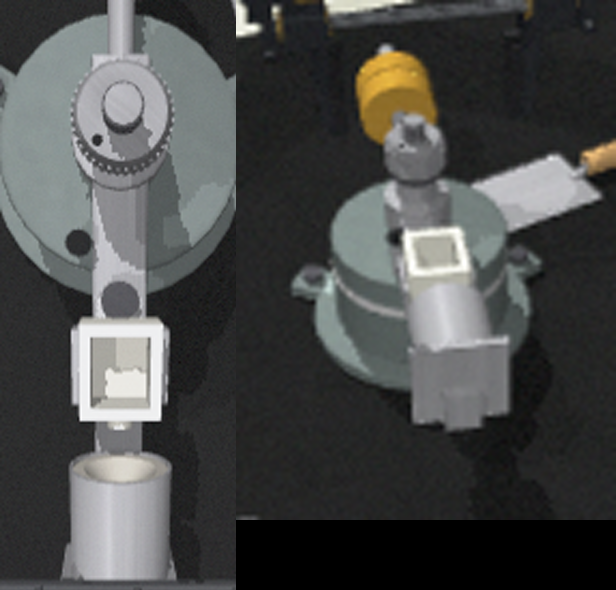

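{"api": "apply_moves", "payload": {"grip": [8.8, 8.8, 8.8, 8.8, 8.8, 8.8, 8.8, 8.8, 8.8, 8.8, 8.8, 8.8, 8.8, 8.8, 8.8, 8.8, 8.8, 8.8, 8.8, 8.8], "dp": [[0.5, 2, 0], [0.5, 2, 0], [0.5, 2, 0], [0.5, 2, 0], [0.5, 2, -1], [0.4, 1.4, -1], [0, 0, -1], [0, 0, -1], [0, 0, -1], [0, 0, 0], [0, 0, 0], [0, 0, 0], [0, 0, 0], [0, 0, 0], [0, 0, 0], [0, 0, 0], [0, 0, 0], [0, 0, 0], [0, 0, 0], [0, 0, 0]], "twist": [[0, 0, 7], [0, 0, 7], [0, 0, 7], [0, 0, 7], [0, 0, 7], [0, 0, 7], [0, 0, 7], [0, 0, 7], [0, 0, 7], [0, 0, 7], [0, 0, 7], [0, 0, 7], [0, 0, 7], [0, 0, 7], [0, 0, 7], [0, 0, 7], [0, 0, 7], [0, 0, 7], [0, 0, 7], [0, 0, 7]]}}

```text
clock: 12.5
tool_pos: [0.5769, 0.0876, 0.2012]
tool_rot: [-0.328, 0.945, -0.0, -0.001]
ft_force: [-0.6, -0.3, -1.3]
opening: 0.0881
grip_force: 0.0
```

```bash
cat > st.py <<'E'
from h import *
from bench import r
s=r.read_state(); np.set_printoptions(precision=4,suppress=True)
x=R.from_quat(s["tool_rot"]).as_matrix()[:,0]
print(round(s["clock"],2),s["tool_pos"],"yaw",np.degrees(np.arctan2(x[1],x[0]))-90,"q",s["joint_positions"],"F",s["ft_force"],"T",s["torque"],"g",s["opening"],s["grip_force"])
E
python3 st.py; python3 - <<'E'
import io,contextlib
with contextlib.redirect_stdout(io.StringIO()): from fitm import *
s,f,t=pickle.load(open("w5.pkl","rb"));m=o.x
P=back(f,np.array([[120,470],[122.5,104],[97,140],[78,418],[162,418]])/2.15+[270,0],[.128,.168,.155,.14,.14],s)-[m[0],m[1],0]
c,n=np.cos(m[2]),np.sin(m[2]);print(P@np.array([[c,-n,0],[n,c,0],[0,0,1]]))
E
```

```text
12.5 [0.5769 0.0876 0.2012] yaw -231.75322720531884 q [-0.239   0.4668  0.0144  1.7538 -0.0073  0.9231  2.0166] F [-0.5678 -0.3192 -1.2911] T [ 0.0951 -0.0025  0.0504] g 0.08805870884902246 0.0
[[ 0.0001 -0.1485  0.128 ]
 [-0.0004 -0.0004  0.168 ]
 [-0.0096 -0.0097  0.155 ]
 [-0.0187 -0.12    0.14  ]
 [ 0.0182 -0.1199  0.14  ]]
```

{"api": "apply_moves", "payload": {"grip": [8.8, 8.8, 8.8, 8.8, 8.8, 8.8, 8.8, 8.8], "dp": [[0.1, 0.35, 0], [0, 0, 0], [0, 0, 0], [0, 0, 0], [0, 0, 0], [0, 0, 0], [0, 0, 0], [0, 0, 0]], "twist": [[0, 0, 7], [0, 0, 7], [0, 0, 7], [0, 0, 7], [0, 0, 4], [0, 0, 0], [0, 0, 0], [0, 0, 0]]}}

```text
clock: 13.17
tool_pos: [0.5781, 0.0922, 0.2017]
tool_rot: [-0.572, 0.82, 0.0, -0.001]
ft_force: [0.2, -0.8, -0.3]
opening: 0.0881
grip_force: 0.0
```

```bash
python3 st.py
```

```text
13.17 [0.5781 0.0922 0.2017] yaw -200.1648022533651 q [-0.1516  0.4726 -0.1111  1.743   0.0632  0.9306  2.5012] F [ 0.2464 -0.7541 -0.3181] T [ 0.1158  0.0605 -0.0024] g 0.08813266891165243 0.0
```

{"api": "apply_moves", "payload": {"grip": [8.8, 8.8, 8.8, 8.8, 8.8, 8, 6, 4.5, 3, 3, 3, 3, 3, 3, 3, 3], "dp": [[0, -0.1, -2], [0, 0, -2.5], [0, 0, -1.4], [0, 0, -1], [0, 0, 0], [0, 0, 0], [0, 0, 0], [0, 0, 0], [0, 0, 0], [0, 0, 0], [0, 0, 0], [0, 0, 0], [0, 0, 0], [0, 0, 0], [0, 0, 0], [0, 0, 0]], "twist": [[0, 0, 0], [0, 0, 0], [0, 0, 0], [0, 0, 0], [0, 0, 0], [0, 0, 0], [0, 0, 0], [0, 0, 0], [0, 0, 0], [0, 0, 0], [0, 0, 0], [0, 0, 0], [0, 0, 0], [0, 0, 0], [0, 0, 0], [0, 0, 0]]}}

```text
clock: 14.5
tool_pos: [0.5771, 0.0926, 0.1332]
tool_rot: [-0.574, 0.819, 0.001, -0.001]
ft_force: [-5.6, 0.7, 4.8]
opening: 0.0372
grip_force: 30.0
```

```bash
python3 st.py
```

```text
14.5 [0.5771 0.0926 0.1332] yaw -199.94416271740738 q [-0.1563  0.5621 -0.1066  1.7901  0.0783  0.7959  2.492 ] F [-5.5661  0.7184  4.761 ] T [0.3614 1.3581 0.0022] g 0.037212911998060504 29.987161243334413
```

{"api": "apply_moves", "payload": {"grip": [3, 3, 3, 3, 3, 3, 3, 3, 3, 3, 3, 3, 3, 3, 3, 3, 3, 3, 3, 3], "dp": [[-0.1, 0, 0], [0, 0, -0.006], [0, 0, -0.006], [0, 0, -0.006], [0, 0, -0.006], [0, 0, -0.006], [0, 0, -0.006], [0, 0, -0.006], [0, 0, -0.006], [0, 0, -0.006], [0, 0, -0.006], [0, 0, -0.006], [0, 0, -0.006], [0, 0, -0.006], [0, 0, -0.006], [0, 0, -0.006], [0, 0, -0.006], [0, 0, -0.006], [0, 0, -0.006], [0, 0, -0.006]], "twist": [[0, 0, -7], [0, 0, -7], [0, 0, -7], [0, 0, -7], [0, 0, -7], [0, 0, -7], [0, 0, -7], [0, 0, -7], [0, 0, -7], [0, 0, -7], [0, 0, -7], [0, 0, -7], [0, 0, -7], [0, 0, -7], [0, 0, -7], [0, 0, -7], [0, 0, -7], [0, 0, -7], [0, 0, -7], [0, 0, -7]]}}

```text
clock: 16.17
tool_pos: [0.5772, 0.0902, 0.1321]
tool_rot: [0.576, 0.817, -0.001, 0.001]
ft_force: [-2.1, -4.1, 2.0]
opening: 0.0373
grip_force: 30.0
```

```bash
python3 st.py
```

```text
16.17 [0.5772 0.0902 0.1321] yaw 19.638589007032508 q [-0.6093  0.613   0.517   1.8214 -0.3991  0.8131  0.4511] F [-2.0651 -4.1264  2.0196] T [-0.8108  0.4738  0.0688] g 0.03734735501819514 29.983578119426966
```

{"api": "apply_moves", "payload": {"grip": [3, 3, 3, 3, 3, 3, 3, 3, 3, 3], "dp": [[0, 0, -0.005], [0, 0, -0.005], [0, 0, -0.005], [0, 0, -0.005], [0, 0, -0.005], [0, 0, -0.005], [0, 0, -0.005], [0, 0, -0.005], [0, 0, -0.005], [0, 0, -0.005]], "twist": [[0, 0, -6], [0, 0, -6], [0, 0, -6], [0, 0, -6], [0, 0, -6], [0, 0, -6], [0, 0, -6], [0, 0, -6], [0, 0, -6], [0, 0, -6]]}}

```text
clock: 17.0
tool_pos: [0.5759, 0.0904, 0.1316]
tool_rot: [0.907, 0.42, -0.002, 0.0]
ft_force: [-7.5, -3.6, 5.0]
opening: 0.0371
grip_force: 30.0
```

```bash
python3 st.py
```

```text
17.0 [0.5759 0.0904 0.1316] yaw -40.29560937423803 q [-0.7828  0.6968  0.7813  1.8322 -0.6241  0.8807 -0.4044] F [-7.4866 -3.6218  4.9762] T [-0.8949  1.4193  0.0717] g 0.037134979063978016 29.982278924435377
```

{"api": "apply_moves", "payload": {"grip": [3, 3, 3, 3, 3, 3, 3, 3, 3, 3], "dp": [[-0.05, 0, -0.005], [0, 0, -0.005], [0, 0, -0.005], [0, 0, -0.005], [0, 0, -0.005], [0, 0, -0.005], [0, 0, -0.005], [0, 0, -0.005], [0, 0, -0.005], [0, 0, -0.005]], "twist": [[0, 0, -5], [0, 0, -5], [0, 0, -5], [0, 0, -5], [0, 0, -5], [0, 0, -5], [0, 0, -5], [0, 0, -5], [0, 0, -5], [0, 0, -5]]}}

```text
clock: 17.83
tool_pos: [0.5785, 0.0914, 0.1318]
tool_rot: [1.0, -0.0, 0.002, 0.001]
ft_force: [1.8, -2.6, 2.2]
opening: 0.0377
grip_force: 30.0
```

```bash
python3 st.py
```

```text
17.83 [0.5785 0.0914 0.1318] yaw -90.0535774394445 q [-0.8986  0.8001  0.9853  1.8359 -0.8099  0.9661 -1.1243] F [ 1.7798 -2.6181  2.1946] T [-0.5875  0.072   0.8123] g 0.037674990886955674 29.995148107409477
```

{"api": "apply_moves", "payload": {"grip": [3, 3, 3, 3, 3], "dp": [[0, 0, 0], [0, 0, 0], [0, 0, 0], [0, 0, 0], [0, 0, 0]], "twist": [[0, 0, -4], [0, 0, -3], [0, 0, 0], [0, 0, 0], [0, 0, 0]]}}

```text
clock: 18.25
tool_pos: [0.5786, 0.0911, 0.1319]
tool_rot: [0.998, -0.06, 0.002, 0.001]
ft_force: [4.5, -4.3, 2.7]
opening: 0.0375
grip_force: 30.0
```

```bash
python3 st.py
```

```text
18.25 [0.5786 0.0911 0.1319] yaw -96.85512511090718 q [-0.911   0.8157  1.0113  1.8369 -0.8343  0.9805 -1.2232] F [ 4.481  -4.2843  2.7464] T [-0.8275 -0.7806  0.5917] g 0.03752165267565424 29.996908446773887
```

```bash
python3 - <<'E'
from h import *
from bench import r
s=r.read_state(); f=r.grab_frame("wrist"); pickle.dump((s,f),open("w6.pkl","wb"))
E
```

{"api": "apply_moves", "payload": {"grip": [3, 3, 3, 3, 3, 3, 3, 3, 3, 3, 3, 3, 3, 3, 3, 3, 3, 3], "dp": [[0, 0, 0.005], [0, 0, 0.005], [0, 0, 0.005], [0, 0, 0.005], [0, 0, 0.005], [0, 0, 0.005], [0, 0, 0.005], [0, 0, 0.005], [0, 0, 0.005], [0, 0, 0.005], [0, 0, 0.005], [0, 0, 0.005], [0, 0, 0.005], [0, 0, 0.005], [0, 0, 0.005], [0, 0, 0], [0, 0, 0], [0, 0, 0]], "twist": [[0, 0, 6], [0, 0, 6], [0, 0, 6], [0, 0, 6], [0, 0, 6], [0, 0, 6], [0, 0, 6], [0, 0, 6], [0, 0, 6], [0, 0, 6], [0, 0, 6], [0, 0, 6], [0, 0, 6], [0, 0, 6], [0, 0, 6], [0, 0, 1], [0, 0, 0], [0, 0, 0]]}}

```text
clock: 19.8
tool_pos: [0.5769, 0.0934, 0.1325]
tool_rot: [0.742, 0.67, 0.001, -0.001]
ft_force: [-0.8, 1.2, 7.5]
opening: 0.0373
grip_force: 30.0
```

```bash
python3 st.py; python3 - <<'E'
from h import *
from bench import r
s=r.read_state(); f=r.grab_frame("wrist"); t=r.grab_frame("side"); pickle.dump((s,f,t),open("w7.pkl","wb"))
s0,f0=pickle.load(open("w6.pkl","rb"))
P=[.5777,.0911,.155]; L=[]
for S,F in((s0,f0),(s,f)):
    u,v=proj(F,[P],S)[0]; print(u,v)
    L.append(crop(F["img"],int(u)-35,int(v)-45,70,65,5.7))
L=[cv2.resize(x,(399,370)) for x in L]
sd=cv2.resize(t["img"][100:230,240:400],(282,229)); tp=np.zeros((229,798,3),np.uint8); tp[:,:282]=sd
w=cv2.resize(f["img"],(366,229)); tp[:,290:656]=w
cv2.imwrite("pics/w7.png",np.vstack([np.hstack(L),tp])[:,:,::-1])
E
```

```text
19.8 [0.5769 0.0934 0.1325] yaw -5.852305816853288 q [-0.6891  0.642   0.6303  1.826  -0.4989  0.8366  0.0873] F [-0.8045  1.198   7.5299] T [0.2143 0.3405 0.0536] g 0.03730406324576746 29.99663718044758
322.5011916040756 265.5612947063183
322.28199409249993 266.53040700538213
```

View pics/w7.png

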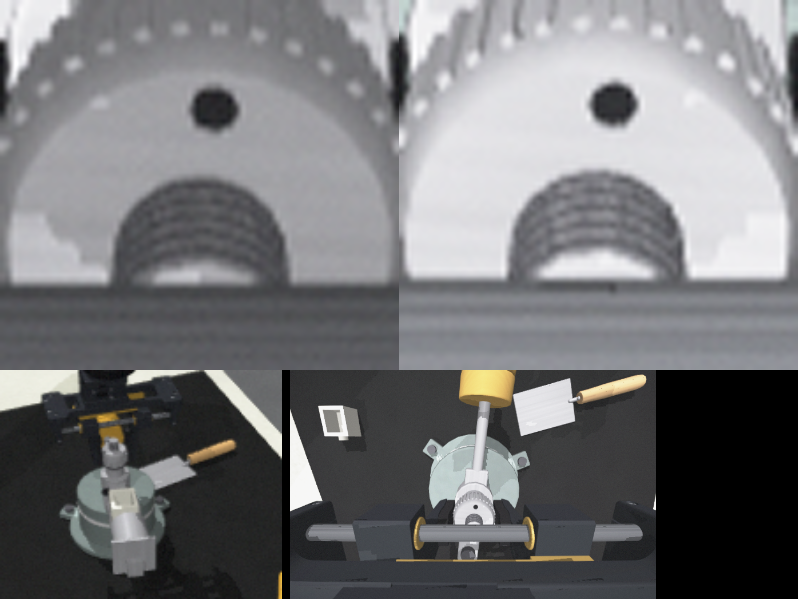

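```bash
python3 -c "
from bench import r
print(r.close_job())"
```

```text
the job is handed in; nothing more can be done
None
```

The steel ring lies in both saddles, flat end against the back plate and crater to the crucible. I bottomed the nut, backed it off about 91°, and the gripper is still holding it; the job was handed in at about 20 s, but no verdict came back.

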